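# Hold the long glass cell in the light path

## Task

Slide the shutter on the light-path test rig fully open by its knob, then take the long glass cell from the tray, gripping it by its two frosted faces only and never touching its clear windows. Hold it upright and still, midway between the lamp and the sensor, so that the beam runs squarely in at the middle of one clear window and out of the other, and keep it from knocking the rig. Finish while still holding it there, clear of everything; leave the short cell, the loupe and the screw dish where they are.

Things in the scene. Friction and masses are not known exactly. Their poses are not given: they have to be found in the camera images.
- rig_beam (a point): The point on the light beam midway between lamp and sensor, 70 mm above the worktop. The beam runs level along this point's y axis, from the round lens in the lamp's inner face (+y side) to the round port in the sensor's (-y side); x is across the beam, z up. Between the shutter (whose guide begins at y = +54 mm) and the sensor's port (y = -67 mm) 120 mm are open
- shutter (a joint): The lamp's sliding shutter, m: 0 shut (blade in front of the lens), 0.035 fully open against its stop. It opens along the rig's -x, towards the robot, with 1.5 N of friction and stays where it is left; 0.027 and more counts as open
- shutter_knob (a point): Grip point at mid-height of the shutter's upright black knob, 14 mm in diameter and 28 mm high, 126 mm above the worktop (the knob spans 112 to 140 mm, on a thin stem over the blade, its foot 14 mm above the housings' tops). It moves with the shutter; axes as the rig's; at shutter 0 it lies at x = 0, y = 60.5 mm, z = 56 mm from rig_beam
- long_cell_mid (a point): Centre (half-way up) of the long glass cell, a loose upright box 38 mm long (its x), 20 mm wide (y), 64 mm high, 62 g, in one of the tray's compartments. Its long sides (+y, -y; 33 mm long, 20 mm apart outside) are white frosted faces, to be gripped; its narrow ends (+x, -x; 17 mm wide) are the clear windows. The beam should run along its x axis through this centre. The two ends are alike
- long_cell: The same long cell, origin at the centre of its underside, z up, axes as above
- long_cell_window_a: The clear window at the long cell's +x end, fixed to it (origin and axes as the cell's)
- long_cell_window_b: The clear window at the long cell's -x end, fixed to it (origin and axes as the cell's)
- short_cell_mid (a point): Centre (half-way up) of the short cell in the tray's other compartment, 20 x 20 x 64 mm, made like the long one, loose; to be left alone
- tray: Fixed grey tray, 110 mm (its x) by 215 mm (y), rim 12 mm high, floor 3 mm thick, a low wall across the middle parts two compartments; origin at the centre of its underside. The cells stand one in each compartment, about 52 mm either side of the middle, at any of their places and turned
- rig: The fixed test rig, origin on the worktop 70 mm under rig_beam, same axes: a 95 x 275 mm aluminium base plate, 10 mm thick, with two grey housings, the lamp (finned back, shutter in front) at +y and the sensor at -y. They are 50 mm (x) by 60 mm (y), reach 98 mm above the worktop and face each other 140 mm apart; lens and port stand out 4 mm
- loupe_mid (a point): Centre of a black loupe, a round 43 mm wide and 34 mm high, loose bystander
- screw_dish_mid (a point): Centre of a round steel dish of small screws, 69 mm wide and 18 mm high, loose bystander
Mind the look-alikes: they are no part of the job. Leave any black, orange or turquoise look-alike of the part that bears short_cell_mid alone.

How it is judged:
On the way, in this order (a step that is already met when the one before it is completed fails the run):
1. the shutter is open (value of joint shutter above 0.027 m), for 0.2 s.
2. the long cell is lifted off the tray in the fingers (height (world z) of long_cell_mid above 0.055 m and contact force between long_cell and the fingers above 1 N), for 0.2 s.
At the end, for the whole second after the job is handed in: Shutter open (27 of 35 mm or more); long cell in the fingers only, still, upright (0.15 rad), centre within 6 mm of the beam sideways, 8 mm in height, 25 mm of midway, square to the beam within 0.17 rad; short cell within 20 mm, loupe and dish within 30 mm of their places (value of joint shutter above 0.027 m and x of long_cell_mid in the frame of rig_beam between -0.006 and 0.006 m and y of long_cell_mid in the frame of rig_beam between -0.025 and 0.025 m and z of long_cell_mid in the frame of rig_beam between -0.008 and 0.008 m and angle between the x axis of long_cell_mid and the y axis of rig_beam, either way round below 0.17 rad and angle between long_cell_mid's own z axis and vertical below 0.15 rad and contact force between long_cell and the fingers above 1 N and contact force between long_cell and rig below 0.3 N and linear speed of long_cell below 0.02 m/s and distance of short_cell_mid from where it was at the start of the episode below 0.02 m and angle between short_cell_mid's own z axis and vertical below 0.2 rad and distance of each of loupe_mid, screw_dish_mid from where it was at the start of the episode below 0.03 m); the arm keeps its last pose, push and grip.
It fails at once if the fingers touch a clear window of the long cell (contact force between any of long_cell_window_a, long_cell_window_b and the fingers above 0.5 N).
It fails at once if the cell knocks against the rig (over 5 N) (contact force between long_cell and rig above 5 N).
It fails at once if the long cell is tipped by more than 0.6 rad (angle between long_cell_mid's own z axis and vertical above 0.6 rad).
It fails at once if the short cell is moved by more than 30 mm or tipped over (distance of short_cell_mid from where it was at the start of the episode above 0.03 m or angle between short_cell_mid's own z axis and vertical above 0.5 rad).
It fails at once if the loupe or the screw dish is moved by more than 40 mm (distance of any of loupe_mid, screw_dish_mid from where it was at the start of the episode above 0.04 m).
It also fails if it takes over 42 s, if anything falls off the work surface, if the arm or the gripper's body presses on something with over 40 N, if the wrist force passes 120 N, or if a joint passes its speed limit or range.

## Robot

A 6-joint arm with a two-finger parallel gripper is mounted at the origin on a cart in front of the work surface, level with it; the furniture and walls round the work are solid. World frame = base frame: x ahead of the robot, y to its left, z up, the work surface at z = 0. Lengths are in m, angles in rad, forces in N, time in s.
With the tool pointing down it reaches from about 0.35 to 0.875 m from the base axis. Payload 4.2 kg.
Tool frame: the origin (TCP) lies on the centre line of the jaws, within the pads' length; the fingertips stand 22 mm ahead of it and the grasp point (between the pads) lies 3 mm ahead of it; z points along the fingers, y is the line along which they close (so a half turn about z gives the same grasp; the last joint's range is limited). The gripper opens to 87 mm and grips with 3 to 60 N. Pads are 19 mm wide; open, the fingers measure 117 mm over their backs; the gripper's body (75 mm by 190 mm) begins 51 mm behind the grasp point.
Start: joints at [1.377, 0.385, 0.008, 0, -1.194, -0.259], TCP at [0.273, 0.562, 0.208] pointing down, gripper open.
Joint ranges: [-3.14, 3.14], [-1.21, 2.06], [-1.07, 1.41], [-3.16, 2.05], [-2.99, -0.16], [-3.1, 3.1]. Speed limits (rad/s): [2.79, 2.79, 3.14, 3.14, 3.14, 3.14].

## Interface

Orientations are given as a rotation vector (axis times angle).
In Python, from cell import manip, cams gives the robot as it stands. The module is installed in compiled form; this text tells all that it offers.
- The arm moves only by the tool jog_arm, never from a script. Its argument "rows" is text: rows parted by semicolons, each of 7 numbers parted by spaces: the finger opening in cm, from 0 to 8.7, then the shift along the tool's x, y, z in cm, then the turn, a rotation vector about the tool's x, y, z in degrees. In form: fingers dx dy dz wx wy wz; .... A call has 1 to 12 rows; each row is the pose to reach, as a shift and turn from the pose commanded when the call began, along the tool's axes at that moment; what a row does not reach only later rows make up. A row lasts 1/12 s, in which the tool goes at most 41.7 mm and 7.16 degrees, less where a joint would pass 70% of its speed; a pose out of reach is approached as far as the arm can. A call with a gripper value outside its range is refused whole. The fingers move at their own pace and stop on an object; the grip force is fixed at half the most. Time passes only in rows, so rows that repeat a pose let the fingers close. It gives the time, the measured TCP pose, the force, the opening and the grip force at its end, in the units of the state.
- manip.observe(): the state, without advancing time (a new reading comes with each control period).
- cams.capture(name): name is "scene" or "top" or "wrist"; returns a dict with "img" (400x640x3 uint8, red, green, blue), "K" (3x3 intrinsics, pixels), "rvec" (rotation vector, rad) and "tvec" (3), from world to camera coordinates, as OpenCV has them. Camera axes: x right, y down, z forward; pixel columns grow to the right and rows downward; lengths in m; the calibration is good to about 2 mm. The wrist camera is an equidistant fisheye: a pixel r from the principal point sees the ray r / f radians off the axis. A picture is of the moment at which its call begins. There is no depth.
- manip.job_done(): hands the job in; it is judged then, once.
The state is a dict: "time": time; "joint_pos": joint angles; "qd": joint speeds; "effort": joint torques, N m; "eef_pos": TCP position; "tcp_rot": TCP orientation; "force": force on the tool from outside, world axes, zero at the start; "moment": the same for the moment, N m; "gripper_width": finger opening in m; "finger_force": force on a finger pad.
Only numpy, scipy, OpenCV 4.12 (cv2) and the standard library are available. Lean on these libraries where they do the work, as an engineer would, in place of code of your own. Each camera call takes 0.05 s, during which the arm holds its last target. There are 200 camera calls.

## Working session

There is one attempt and no reset: what is moved stays moved. The work goes in short steps, Python scripts to look and compute and a tool call to move; the robot and the scene stay as the last step left them, time stands still between calls to the robot, and variables do not carry over. Pictures are saved under pics/ and viewed, at most 10 in all, crops included, and the job is handed in when it is done.

Besides the shell and the picture viewer there is one more tool, called in YAML: its name, and indented under it one key for each argument. jog_arm: Moves the arm, as the interface text tells. Its arguments: {"type":"object","properties":{"rows":{"type":"string"}},"required":["rows"]}

```bash
mkdir -p pics; cat > h.py <<'E'
import numpy as np, cv2
from scipy.spatial.transform import Rotation as R
def save(c,name): cv2.imwrite(name,cv2.cvtColor(c["img"],cv2.COLOR_RGB2BGR))
def ray(c,u,v,fish=False):
    K=c["K"]; x=(u-K[0,2])/K[0,0]; y=(v-K[1,2])/K[1,1]
    if fish:
        t=np.hypot(x,y); s=np.sin(t)/t if t>1e-9 else 1; d=np.array([x*s,y*s,np.cos(t)])
    else: d=np.array([x,y,1.])
    Rm=R.from_rotvec(np.ravel(c["rvec"])).as_matrix(); o=-Rm.T@np.ravel(c["tvec"])
    d=Rm.T@d; return o,d/np.linalg.norm(d)
def atz(c,u,v,z,fish=False):
    o,d=ray(c,u,v,fish); return o+d*(z-o[2])/d[2]
def tri(rs):
    A=sum(np.eye(3)-np.outer(d,d) for o,d in rs); b=sum((np.eye(3)-np.outer(d,d))@o for o,d in rs)
    p=np.linalg.solve(A,b); return p,[np.linalg.norm(np.cross(p-o,d)) for o,d in rs]
def proj(c,p,fish=False):
    Rm=R.from_rotvec(np.ravel(c["rvec"])).as_matrix(); q=Rm@np.asarray(p)+np.ravel(c["tvec"])
    if fish:
        r=np.hypot(q[0],q[1]); t=np.arctan2(r,q[2]); x,y=q[:2]/r*t
    else: x,y=q[:2]/q[2]
    K=c["K"]; return np.array([K[0,0]*x+K[0,2],K[1,1]*y+K[1,2]])
def shift(p,st):
    """world displacement -> tool cm"""
    return R.from_rotvec(st["tcp_rot"]).inv().apply(p-np.array(st["eef_pos"]))*100
E
python3 - <<'E'
from h import *; from cell import manip,cams
import pickle
d={}
for n in("scene","top","wrist"):
    c=cams.capture(n); save(c,f"pics/{n}0.png"); d[n]=c; print(n,c["K"][0],c["K"][1],-R.from_rotvec(np.ravel(c["rvec"])).as_matrix().T@np.ravel(c["tvec"]))
pickle.dump(d,open("c0.pkl","wb"))
s=manip.observe(); print(s); print(R.from_rotvec(s["tcp_rot"]).as_matrix().round(3))
E
```

```text
scene [447.21326399   0.         315.92718706] [  0.         447.21326399 198.29469983] [-0.08645816 -0.7325004   0.8330107 ]
top [434.39406226   0.         313.9262261 ] [  0.         434.39406226 203.46254436] [ 0.40583057 -0.08301025  1.05497811]
wrist [309.70691629   0.         314.65976594] [  0.         309.70691629 198.70899469] [0.34540126 0.52615679 0.38315214]
{'time': 0.15, 'joint_pos': array([ 1.37662869e+00,  3.85372320e-01,  6.93872294e-03, -3.35632460e-04,
       -1.19401462e+00, -2.58613486e-01]), 'qd': array([ 0.00014993, -0.00199924,  0.00372328,  0.0010008 , -0.00081384,
       -0.00255243]), 'effort': array([ 3.22316509e-04, -3.91051483e+01,  1.87587118e+01,  4.22235265e+00,
        1.23654288e-02, -1.37376610e-04]), 'eef_pos': array([0.27319328, 0.56159479, 0.20761754]), 'tcp_rot': array([ 3.05976604e+00, -7.04983563e-01, -4.06001648e-04]), 'force': array([ 0.35975268, -0.53496716, -0.85516842]), 'moment': array([-0.03124595, -0.00733234,  0.03021916]), 'finger_force': 0.0, 'gripper_width': 0.08665629935845003}
[[ 0.899 -0.438 -0.001]
 [-0.438 -0.899 -0.002]
 [ 0.     0.002 -1.   ]]
```

View pics/top0.png

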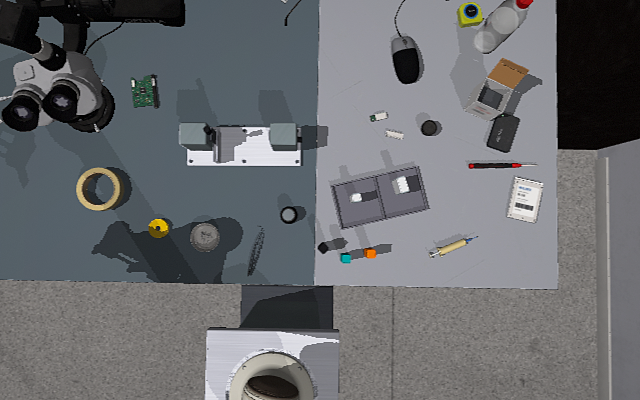

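View pics/scene0.png

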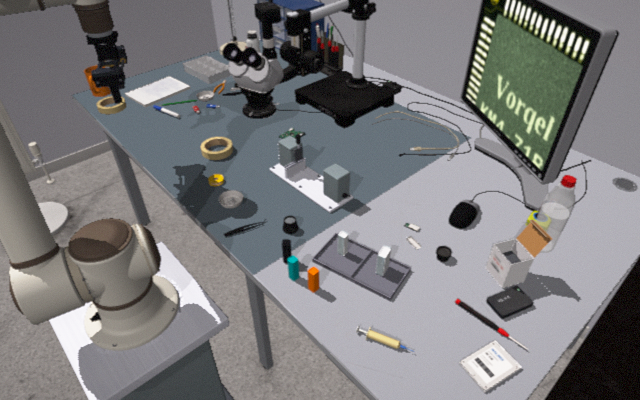

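The top view shows the rig with its lamp and black knob at about (211,135), and the sensor at (284,135). The tray holds a small white cell at (357,197) and a larger one at (403,185). The black, turquoise and orange look-alikes are at (322,247), (346,258) and (370,253). The loupe is at (289,214) and the dish at (204,236). In the scene view the cells stand at (343,243) and (383,260). I'll check the choice in one close composite crop.

```bash
python3 - <<'E'
from h import *
t=cv2.imread("pics/top0.png"); s=cv2.imread("pics/scene0.png")
f=lambda i,u,v,w,h,k:cv2.resize(i[v:v+h,u:u+w],None,fx=k,fy=k,interpolation=cv2.INTER_CUBIC)
# top tray (u0 330,v0 160)x4 ; scene tray (310,220); top rig (175,110); scene rig(265,125)
a=np.vstack([np.hstack([f(t,330,160,100,70,4),f(s,315,225,100,70,4)]),np.hstack([f(t,175,112,133,70,3)[:, :399],np.zeros((210,1,3),np.uint8),f(s,265,130,100,80,4)[:210]])])
cv2.imwrite("pics/crop1.png",a); print(a.shape)
E
```

```text
(490, 800, 3)
```

View pics/crop1.png

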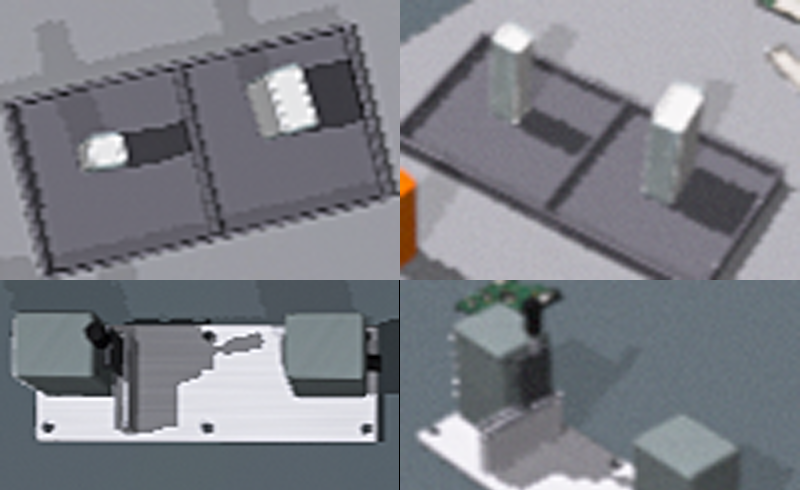

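```bash
python3 - <<'E'
from h import *; import pickle
d=pickle.load(open("c0.pkl","rb")); t,s=d["top"],d["scene"]
T=lambda x,y:(x,y)
print("cell top",tri([ray(t,402.5,184.5),ray(s,384.5,252)]))
print("knob top",tri([ray(t,206.7,130.3),ray(s,297.5,136)]))
print("short top",tri([ray(t,330+108/4,160+148/4),ray(s,315+112/4,225+38/4)]))
tp=lambda x,y:(330+x/4,160+y/4)
rg=lambda x,y:(175+x/3,112+(y-280)/3)
for n,p in dict(LL=(36,441),LR=(379,441),UR=(376,325)).items(): print("plate",n,atz(t,*rg(*p),.01).round(4))
for n,p in dict(sUL=(287,316),sUR=(360,316),sLR=(365,374),sLL=(288,374),lUL=(14,316),lLL=(17,374)).items(): print("hous",n,atz(t,*rg(*p),.098).round(4))
sc=lambda x,y:(265+(x-400)/4,130+(y-280)/4)
for n,p in dict(sL=(637,455),sT=(683,418),sR=(737,448)).items(): print("hous scene",n,atz(s,*sc(*p),.098).round(4))
for n,p in dict(UL=(8,103),UR=(350,27),LR=(395,192),LL=(48,273)).items(): print("tray",n,atz(t,*tp(*p),.012).round(4))
for n,p in dict(UL=(270,73),UR=(300,66),LR=(316,126),LL=(277,134)).items(): print("celltop",n,atz(t,*tp(*p),.067).round(4))
for n,p in dict(loupe=(289,214),dish=(204,236)).items(): print(n,atz(t,*p,.02).round(3))
E
```

```text
cell top (array([ 0.50091211, -0.29455964,  0.06607272]), [np.float64(0.0009741300837181133), np.float64(0.0009741300837182126)])
knob top (array([0.60093317, 0.1386559 , 0.1393111 ]), [np.float64(0.0006638779947262222), np.float64(0.0006638779947259859)])
short top (array([ 0.46936793, -0.18988662,  0.06758591]), [np.float64(4.246544689007274e-05), np.float64(4.246544689005104e-05)])
plate LL [0.5409 0.2152 0.01  ]
plate LR [ 0.5464 -0.0604  0.01  ]
plate UR [ 0.6407 -0.0561  0.01  ]
hous sUL [0.6263 0.0077 0.098 ]
hous sUR [ 0.6274 -0.0463  0.098 ]
hous sLR [ 0.5842 -0.0509  0.098 ]
hous sLL [0.583 0.006 0.098]
hous lUL [0.622  0.2093 0.098 ]
hous lLL [0.5789 0.2057 0.098 ]
hous scene sL [ 0.5734 -0.0078  0.098 ]
hous scene sT [0.6264 0.0025 0.098 ]
hous scene sR [ 0.6296 -0.048   0.098 ]
tray UL [ 0.499  -0.1353  0.012 ]
tray UR [ 0.5491 -0.3414  0.012 ]
tray LR [ 0.4498 -0.3693  0.012 ]
tray LL [ 0.3972 -0.161   0.012 ]
celltop UL [ 0.5142 -0.2821  0.067 ]
celltop UR [ 0.5186 -0.2993  0.067 ]
celltop LR [ 0.4843 -0.3087  0.067 ]
celltop LL [ 0.4793 -0.2864  0.067 ]
loupe [ 0.429 -0.034  0.02 ]
dish [0.373 0.167 0.02 ]
```

The long cell is the larger white one: top at (402.5,184.5) in the top view, (384.5,252) in the scene view, triangulated height 66 mm, against 67 expected. The knob top triangulates at 139 mm, against 140 expected. I'll move above the knob, jaws along the rig's x.

jog_arm:
  rows: "6 4 2 0 0 0 7;6 8 4 0 0 0 14;6 12 6 0 0 0 21;6 16 8 0 0 0 28;6 20 10 0 0 0 35;6 24 12 0 0 0 42;6 28 14 0 0 0 49;6 32 16 0 0 0 56;6 36 18 0 0 0 63;6 40 20 0 0 0 63;6 44 22 0 0 0 63;6 48 23.8 0 0 0 63"

```text
time: 1.15
eef_pos: [0.5791, 0.164, 0.2084]
tcp_rot: [2.242, -2.201, -0.0]
force: [-0.1, 1.7, -0.2]
gripper_width: 0.0603
finger_force: 0.0
```

jog_arm:
  rows: "6 0 0 0 0 0 0;6 0 0 0 0 0 0;6 0 0 0 0 0 0"

```text
time: 1.4
eef_pos: [0.5783, 0.1656, 0.2079]
tcp_rot: [2.24, -2.201, -0.001]
force: [-0.4, -0.4, -0.8]
gripper_width: 0.0601
finger_force: 0.0
```

```bash
python3 - <<'E'
from h import *; from cell import manip,cams; import pickle
c=cams.capture("wrist"); save(c,"pics/w1.png"); s=manip.observe(); pickle.dump((c,s),open("c1.pkl","wb"))
print(s["time"],s["eef_pos"],R.from_rotvec(s["tcp_rot"]).as_matrix().round(3),s["joint_pos"].round(2)); print(proj(c,[.601,.1385,.14],True),proj(c,[.602,.078,.0],True))
E
```

```text
1.45 [0.5779931  0.16624693 0.20814083] [[ 0.019 -1.    -0.001]
 [-1.    -0.019 -0.   ]
 [ 0.     0.001 -1.   ]] [ 0.55  0.35 -0.05 -0.   -1.17 -0.53]
[287.31261774 174.12398293] [296.44048205 101.76695996]
```

View pics/w1.png

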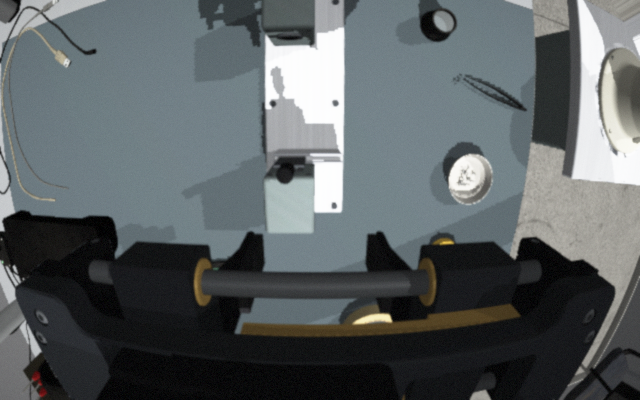

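The wrist view shows the knob top at (286.5,171), predicted at (287,174), on the lamp housing (265–314, 165–233). The plate's mid holes are at (273,103) and (335,103).

```bash
python3 - <<'E'
from h import *; import pickle
c,s=pickle.load(open("c1.pkl","rb")); d=pickle.load(open("c0.pkl","rb"))
i=cv2.imread("pics/w1.png"); cv2.imwrite("pics/w1c.png",cv2.resize(i[90:240,250:360],None,fx=4,fy=4,interpolation=cv2.INTER_CUBIC))
A=lambda u,v,z:atz(c,u,v,z,True).round(4)
print("knob",A(286.5,171,.14)); print("tri",tri([ray(c,286.5,171,True),ray(d["top"],206.7,130.3),ray(d["scene"],297.5,136)]))
print("holes",A(273,103,.01),A(335,103,.01),A(334,205,.01)); print("housing",A(267,233,.098),A(314,232,.098))
k=np.array([.601,.138,.20]); print("move cm",shift(k,s))
E
```

```text
knob [0.6016 0.1359 0.14  ]
tri (array([0.60095118, 0.13748892, 0.1398246 ]), [np.float64(0.0016597212678689883), np.float64(0.0015732164678512993), np.float64(9.523810255125193e-05)])
holes [0.6295 0.0796 0.01  ] [0.5556 0.0788 0.01  ] [0.5529 0.206  0.01  ]
housing [0.6257 0.2085 0.098 ] [0.5783 0.2063 0.098 ]
move cm [ 2.86756726 -2.24749996  0.81276955]
```

View pics/w1c.png

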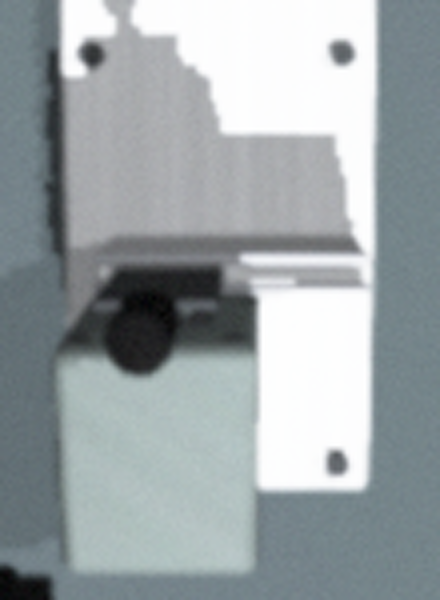

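jog_arm:
  rows: "6 2.8 -2.35 0 0 0 0;6 2.8 -2.35 0 0 0 0;6 2.8 -2.35 2 0 0 0;6 2.8 -2.35 4 0 0 0;6 2.8 -2.35 6 0 0 0;6 2.8 -2.35 7 0 0 0;6 2.8 -2.35 7 0 0 0;3 2.8 -2.35 7 0 0 0;1 2.8 -2.35 7 0 0 0;1 2.8 -2.35 7 0 0 0;1 2.8 -2.35 7 0 0 0;1 2.8 -2.35 7 0 0 0"

```text
time: 2.45
eef_pos: [0.6029, 0.1385, 0.1394]
tcp_rot: [-2.241, 2.2, -0.001]
force: [0.1, 0.0, -0.2]
gripper_width: 0.0346
finger_force: 0.0
```

jog_arm:
  rows: "1 0 0 0 0 0 0;1 0 0 0 0 0 0;1 0 0 0 0 0 0;1 0 0 0 0 0 0;1 0 0 0 0 0 0;1 0 0 0 0 0 0;1 0 0 0 0 0 0;1 0 0 0 0 0 0"

```text
time: 3.12
eef_pos: [0.6025, 0.1383, 0.1384]
tcp_rot: [2.242, -2.201, -0.0]
force: [0.6, 0.3, 0.1]
gripper_width: 0.0103
finger_force: 0.0
```

The jaws closed to 10 mm with no force, so they missed the 14 mm knob. I'll look again.

```bash
python3 - <<'E'
from h import *; from cell import manip,cams; import pickle
w=cams.capture("wrist");t=cams.capture("top");s=cams.capture("scene"); save(w,"pics/w2.png"); save(t,"pics/t2.png"); save(s,"pics/s2.png")
pickle.dump((w,t,s),open("c2.pkl","wb")); o=manip.observe(); print(o["gripper_width"],o["finger_force"],o["eef_pos"])
f=lambda i,u,v,w,h,k:cv2.resize(cv2.imread(i)[v:v+h,u:u+w],None,fx=k,fy=k,interpolation=cv2.INTER_CUBIC)
print(proj(s,[.602,.1385,.126]),proj(s,o["eef_pos"]))
cv2.imwrite("pics/c2.png",np.hstack([f("pics/w2.png",220,100,200,300,2),f("pics/s2.png",250,90,80,120,5)]))
E
```

```text
0.009905813360220927 0.0 [0.6024516  0.13831109 0.13840718]
[297.76017785 139.80836312] [297.76234147 136.13866098]
```

View pics/c2.png

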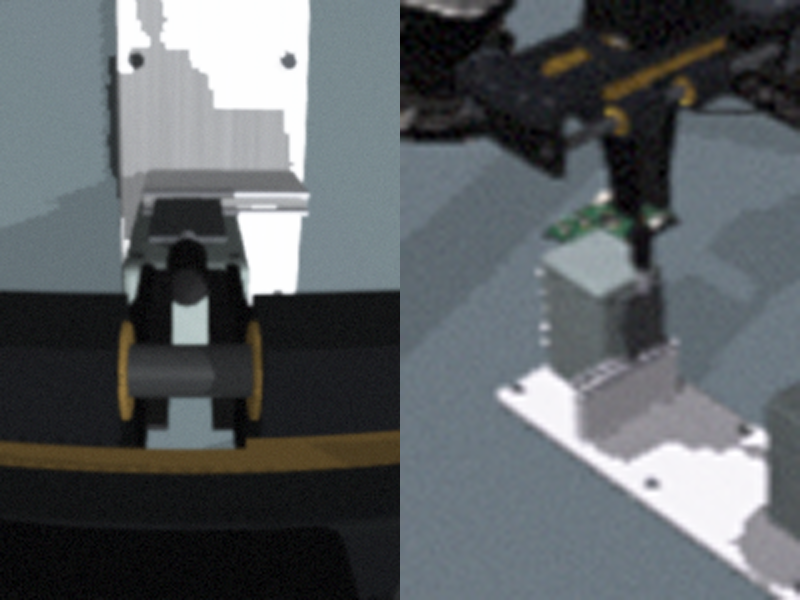

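```bash
python3 - <<'E'
from h import *; from cell import manip,cams; import pickle
w,t,s=pickle.load(open("c2.pkl","rb")); o=manip.observe(); p=o["eef_pos"]
c=lambda q:((q-[220,100])*2).round()
for n,q in dict(tcp=p,tip=p-[0,0,.022],knobtop=[.602,.1385,.14],knobbot=[.602,.1385,.112],above=p+[0,0,.03]).items(): print(n,c(proj(w,q,True)), ((proj(s,q)-[250,90])*5+[400,0]).round())
for dy in(-.0095,.0095):
  for dx in (-.005,.005): print("padedge",dx,dy,c(proj(w,p+[dx,dy,-.022],True)))
print(o["finger_force"],o["gripper_width"])
E
```

```text
tcp [191. 281.] [639. 231.]
tip [190. 255.] [640. 263.]
knobtop [192. 284.] [638. 228.]
knobbot [192. 251.] [640. 269.]
above [191. 328.] [637. 186.]
padedge -0.005 -0.0095 [206. 229.]
padedge 0.005 -0.0095 [176. 229.]
padedge -0.005 0.0095 [204. 280.]
padedge 0.005 0.0095 [176. 280.]
0.0 0.009905813360220927
```

jog_arm:
  rows: "0 0 0 0 0 0 0;0 0 0 0 0 0 0;0 0 0 0 0 0 0;0 0 0 0 0 0 0;0 0 0 0 0 0 0;0 0 0 0 0 0 0"

```text
time: 3.77
eef_pos: [0.6025, 0.1383, 0.1384]
tcp_rot: [2.242, -2.201, -0.0]
force: [0.1, 0.6, -0.3]
gripper_width: 0.0005
finger_force: 0.0
```

```bash
python3 - <<'E'
from h import *; from cell import manip,cams; import pickle
w=cams.capture("wrist");t=cams.capture("top");s=cams.capture("scene"); save(w,"pics/w3.png"); save(t,"pics/t3.png"); save(s,"pics/s3.png")
f=lambda i,u,v,w,h,k:cv2.resize(cv2.imread(i)[v:v+h,u:u+w],None,fx=k,fy=k,interpolation=cv2.INTER_CUBIC)
cv2.imwrite("pics/c3.png",np.hstack([f("pics/w3.png",280,190,70,100,6),f("pics/s3.png",275,100,38,60,10)]))
E
```

```text
(no output)
```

View pics/c3.png

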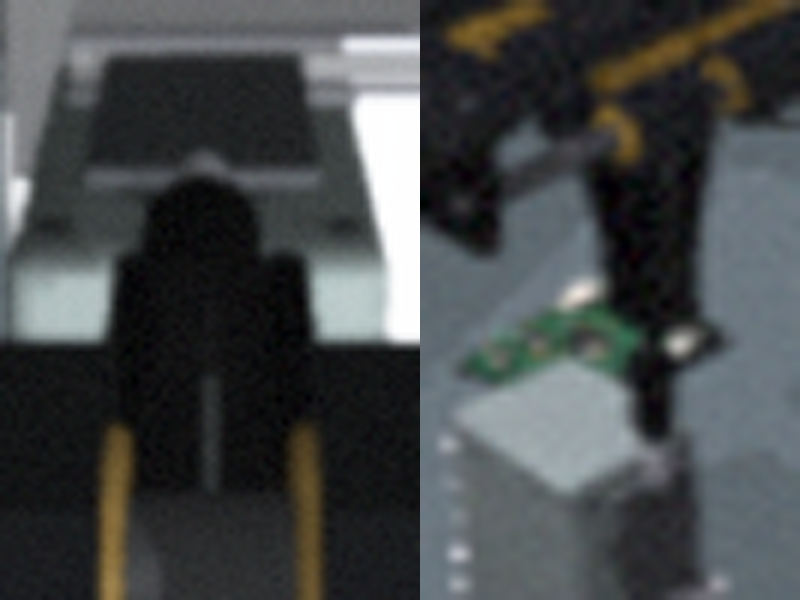

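```bash
python3 - <<'E'
from h import *; from cell import manip,cams
w=cams.capture("wrist");s=cams.capture("scene"); p=manip.observe()["eef_pos"]; print(p)
print("tip front tri",tri([ray(w,315,232,True),ray(s,297.5,132.7)]))
for z in(.116,.126,.14,.15): print(z,atz(w,315,232,z,True).round(4),atz(s,297.5,132.7,z).round(4))
# knob: wrist front-top arc and left/right
print("knob wrist arc top",[atz(w,280+205/6,190+180/6,z,True).round(4) for z in(.112,.14)])
for q in ([.602,.1315,.112],[.602,.1385,.14],[.609,.1385,.14],[.595,.1385,.14]): print(((proj(w,q,True)-[280,190])*6).round(),((proj(s,q)-[275,100])*10+[420,0]).round())
E
```

```text
[0.60249062 0.13831361 0.13845839]
tip front tri (array([0.6003186 , 0.12985704, 0.15307955]), [np.float64(0.004191723145597296), np.float64(0.004191723145597259)])
0.116 [0.6025 0.142  0.116 ] [0.6365 0.1819 0.116 ]
0.126 [0.6026 0.1377 0.126 ] [0.6264 0.1691 0.126 ]
0.14 [0.6027 0.1318 0.14  ] [0.6123 0.1513 0.14  ]
0.15 [0.6029 0.1276 0.15  ] [0.6022 0.1385 0.15  ]
knob wrist arc top [array([0.6032, 0.1346, 0.112 ]), array([0.6034, 0.124 , 0.14  ])]
[216. 155.] [665. 448.]
[216. 312.] [646. 357.]
[148. 311.] [664. 348.]
[284. 313.] [627. 366.]
```

The fingertips look to stand at about 0.147 m, just over the knob, which is higher than the text's 22 mm tip length suggests. Opening and going down 15 mm is clear of the housing either way.

jog_arm:
  rows: "4 0 0 0 0 0 0;4 0 0 0 0 0 0;4 0 0 0 0 0 0;4 0 0 0 0 0 0;4 0 0 0 0 0 0;4 0 0 0 0 0 0;4 0 0 0 0 0 0;4 0 0 0 0 0 0;4 0 0 0 0 0 0;4 0 0 .5 0 0 0;4 0 0 1 0 0 0;4 0 0 1.5 0 0 0"

```text
time: 5.02
eef_pos: [0.6023, 0.1383, 0.1227]
tcp_rot: [2.241, -2.201, -0.0]
force: [-0.2, -0.6, -0.1]
gripper_width: 0.04
finger_force: 0.0
```

jog_arm:
  rows: "0.8 0 0 0 0 0 0;0.8 0 0 0 0 0 0;0.8 0 0 0 0 0 0;0.8 0 0 0 0 0 0;0.8 0 0 0 0 0 0;0.8 0 0 0 0 0 0;0.8 0 0 0 0 0 0;0.8 0 0 0 0 0 0;0.8 0 0 0 0 0 0;0.8 0 0 0 0 0 0"

```text
time: 5.85
eef_pos: [0.6029, 0.1384, 0.1237]
tcp_rot: [-2.241, 2.2, -0.001]
force: [1.0, 0.1, 0.4]
gripper_width: 0.0105
finger_force: 30.0
```

Now gripped with 30 N. I'll drag the knob along the rig's -x.

jog_arm:
  rows: "0.8 0 .5 0 0 0 0;0.8 0 1 0 0 0 0;0.8 0 1.5 0 0 0 0;0.8 0 2 0 0 0 0;0.8 0 2.5 0 0 0 0;0.8 0 3 0 0 0 0;0.8 0 3.3 0 0 0 0;0.8 0 3.5 0 0 0 0;0.8 0 3.5 0 0 0 0;0.8 0 3.5 0 0 0 0"

```text
time: 6.68
eef_pos: [0.5689, 0.1379, 0.1238]
tcp_rot: [-2.24, 2.198, -0.003]
force: [5.4, -1.0, -0.2]
gripper_width: 0.0106
finger_force: 30.0
```

```bash
python3 - <<'E'
from h import *; from cell import manip,cams; import pickle
w=cams.capture("wrist");s=cams.capture("scene"); save(w,"pics/w4.png"); save(s,"pics/s4.png"); o=manip.observe(); pickle.dump((w,s,o),open("c4.pkl","wb"))
print(o["eef_pos"],o["gripper_width"],o["finger_force"],o["force"])
f=lambda i,u,v,w,h,k:cv2.resize(cv2.imread(i)[v:v+h,u:u+w],None,fx=k,fy=k,interpolation=cv2.INTER_CUBIC)
cv2.imwrite("pics/c4.png",np.hstack([f("pics/w4.png",250,90,130,150,4)[:, :400],f("pics/s4.png",260,105,50,75,8)]))
E
```

```text
[0.56890453 0.13792906 0.12372546] 0.010486198944840965 30.000396072864532 [ 4.68903051 -0.0604666  -0.12596375]
```

View pics/c4.png

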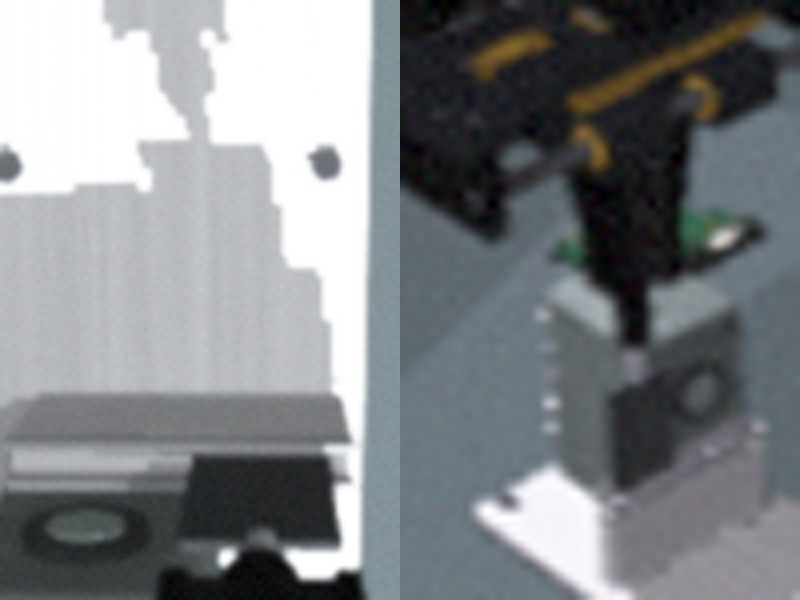

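The lens is now exposed at (85,525) in the left crop and the blade stands fully to the robot's side, so the shutter is open (about 34 mm travelled). Both views show the real fingertips about 8 mm behind the TCP, and I'll plan the cell grasp on that. Releasing the knob, lifting and going over to the cell.

jog_arm:
  rows: "4 0 -0.1 0 0 0 0;4 0 -0.1 0 0 0 0;4 0 -0.1 0 0 0 0;4 0 -0.1 0 0 0 0;4 0 -0.1 0 0 0 0;4 0 -0.1 0 0 0 0;4 0 -0.1 0 0 0 0;4 0 -0.1 0 0 0 0;6 0 -0.1 -3 0 0 0;6 0 -0.1 -6 0 0 0;6 0 -0.1 -9 0 0 0;6 0 -0.1 -9 0 0 0"

```text
time: 7.78
eef_pos: [0.5721, 0.1387, 0.2207]
tcp_rot: [-2.235, 2.191, -0.01]
force: [1.4, 0.3, 1.1]
gripper_width: 0.0569
finger_force: 0.0
```

jog_arm:
  rows: "6 3.6 .6 0 0 0 7;6 7.2 1.2 0 0 0 14;6 10.8 1.9 0 0 0 21;6 14.4 2.5 0 0 0 28;6 18 3.2 0 0 0 35;6 21.6 3.8 0 0 0 42;6 25.2 4.4 0 0 0 49;6 28.8 5.1 0 0 0 56;6 32.4 5.7 0 0 0 63;6 36 6.3 0 0 0 70;6 39.6 7 0 0 0 77;6 43.1 7.6 0 0 0 80"

```text
time: 8.78
eef_pos: [0.4997, -0.2964, 0.2135]
tcp_rot: [-0.295, 3.128, 0.0]
force: [0.6, 0.3, 0.3]
gripper_width: 0.0605
finger_force: 0.0
```

jog_arm:
  rows: "6 0 0 0 0 0 0;6 0 0 0 0 0 0;6 0 0 0 0 0 0"

```text
time: 9.03
eef_pos: [0.5002, -0.2946, 0.2131]
tcp_rot: [0.302, -3.127, -0.001]
force: [0.6, 0.5, 0.9]
gripper_width: 0.0597
finger_force: 0.0
```

```bash
python3 - <<'E'
from h import *; from cell import manip,cams; import pickle
w=cams.capture("wrist");s=cams.capture("scene"); save(w,"pics/w5.png"); save(s,"pics/s5.png"); o=manip.observe(); pickle.dump((w,s,o),open("c5.pkl","wb"))
print(o["time"],o["eef_pos"],o["gripper_width"],R.from_rotvec(o["tcp_rot"]).as_matrix().round(3))
q=proj(w,[.501,-.2945,.067],True); print(q); u,v=(q-[75,75]).astype(int); v=min(v,250);print(u,v)
f=lambda i,u,v,w,h,k:cv2.resize(cv2.imread(i)[v:v+h,u:u+w],None,fx=k,fy=k,interpolation=cv2.INTER_CUBIC)
cv2.imwrite("pics/c5.png",np.hstack([f("pics/w5.png",u,v,150,150,4)[:,:560],f("pics/s5.png",265,125,60,150,4)]))
E
```

```text
9.1333 [ 0.50063723 -0.29371356  0.21346786] 0.05997607056679899 [[-0.981 -0.193 -0.   ]
 [-0.193  0.981  0.   ]
 [-0.     0.    -1.   ]]
[315.16363352 183.60726171]
240 108
```

View pics/c5.png

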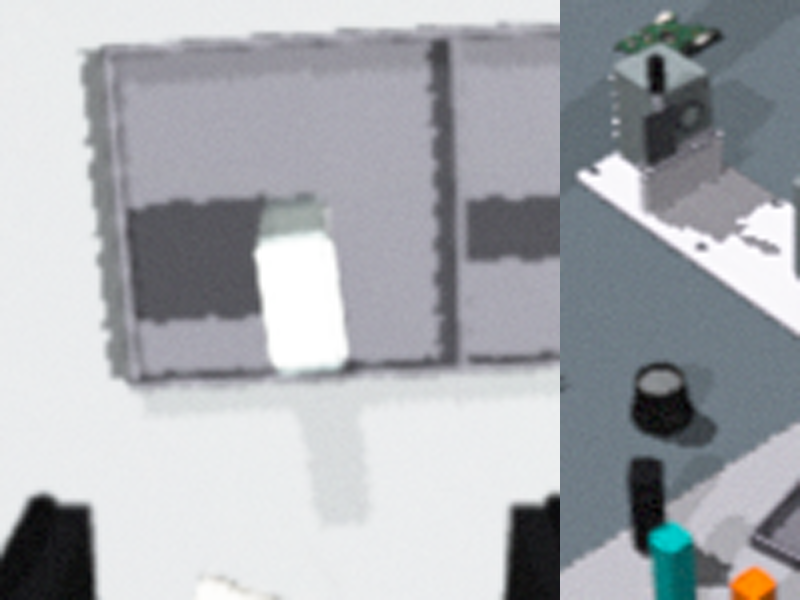

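The cell top shows at crop corners (255,243), (328,233), (348,352), (275,370), slightly turned against the tool. The shutter stays open in the scene view.

```bash
python3 - <<'E'
from h import *; import pickle
w,s,o=pickle.load(open("c5.pkl","rb"))
P=np.array([atz(w,240+x/4,108+y/4,.067,True)[:2] for x,y in((255,243),(328,233),(348,352),(275,370))])
print(P.round(4),"c",P.mean(0)); 
for a,b in((3,0),(2,1),(0,1),(3,2)): v=P[b]-P[a]; print(np.linalg.norm(v).round(4),np.degrees(np.arctan2(v[1],v[0])).round(1))
q=proj(s,[*P.mean(0),.067]); print(q)
Rm=R.from_rotvec(o["tcp_rot"]).as_matrix(); print("tool y yaw",np.degrees(np.arctan2(Rm[1,1],Rm[0,1])))
k=np.array([*P.mean(0),.04]); print("move",shift(k,o))
E
```

```text
[[ 0.4874 -0.3095]
 [ 0.4811 -0.2911]
 [ 0.5121 -0.2793]
 [ 0.5209 -0.2977]] c [ 0.5003616  -0.29437275]
0.0355 -160.6
0.0332 -159.2
0.0195 109.0
0.0204 115.5
[383.89855461 251.86542833]
tool y yaw 101.14306721406567
move [ 0.04033299 -0.0621835  17.34677504]
```

jog_arm:
  rows: "5 0 0 0 0 0 -7;5 0 0 2 0 0 -8;5 0 0 4 0 0 -8;5 0 0 6 0 0 -8;5 0 0 8 0 0 -8;5 0 0 10 0 0 -8;5 0 0 11.5 0 0 -8;5 0 0 12.5 0 0 -8;5 0 0 13 0 0 -8;5 0 0 13 0 0 -8"

```text
time: 9.97
eef_pos: [0.5003, -0.2938, 0.0827]
tcp_rot: [0.522, -3.096, -0.001]
force: [0.8, 0.2, -0.5]
gripper_width: 0.0499
finger_force: 0.0
```

```bash
python3 - <<'E'
from h import *; from cell import manip,cams; import pickle
w=cams.capture("wrist");s=cams.capture("scene"); save(w,"pics/w6.png"); save(s,"pics/s6.png"); o=manip.observe(); pickle.dump((w,s,o),open("c6.pkl","wb"))
print(o["time"],o["eef_pos"],o["gripper_width"],o["force"])
f=lambda i,u,v,w,h,k:cv2.resize(cv2.imread(i)[v:v+h,u:u+w],None,fx=k,fy=k,interpolation=cv2.INTER_CUBIC)
cv2.imwrite("pics/c6.png",np.hstack([f("pics/w6.png",225,140,180,220,2.5),f("pics/s6.png",340,170,68,110,5)]))
q=[.5004,-.2944,.067];print((proj(w,q,True)-[225,140])*2.5,(proj(s,q)-[340,170])*5+[450,0])
E
```

```text
10.0667 [ 0.50125852 -0.29452049  0.08431442] 0.04983947702121415 [0.23997609 0.31816066 0.28348449]
[224.83135594 224.00826083] [669.59224219 409.3184629 ]
```

View pics/c6.png

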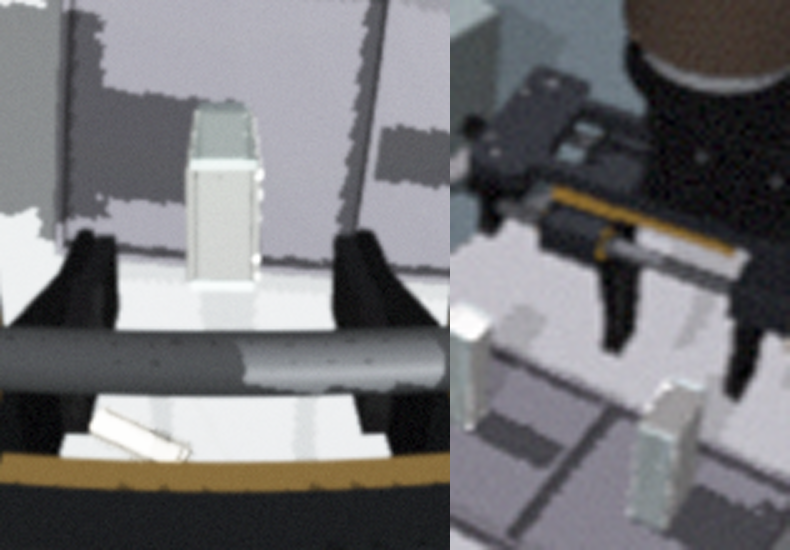

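The cell stands aligned and centred between the jaws (crop columns about 222, fingers at 110 and 335). I'll triangulate the fingertips before going down.

```bash
python3 - <<'E'
from h import *; import pickle
w,s,o=pickle.load(open("c6.pkl","rb")); p=o["eef_pos"]; Rm=R.from_rotvec(o["tcp_rot"]).as_matrix()
for n,a,b in(("L",(615,350),(112,235)),("R",(740,395),(337,235)),("mid",(677.5,372),(224,235))):
    q,e=tri([ray(s,340+(a[0]-450)/5,170+a[1]/5),ray(w,225+b[0]/2.5,140+b[1]/2.5,True)]); print(n,q.round(4),np.round(e,4),"tool",(Rm.T@(q-p)).round(4))
# cell top corners from wrist
P=np.array([atz(w,225+x/2.5,140+y/2.5,.067,True)[:2] for x,y in((188,162),(258,160),(190,286),(256,288))]); print(P.mean(0),(Rm.T@(np.array([*P.mean(0),.067])-p)).round(4))
v=P[2]+P[3]-P[0]-P[1]; print(np.degrees(np.arctan2(v[1],v[0])), np.degrees(np.arctan2(Rm[1,1],Rm[0,1]))-90)
E
```

```text
L [ 0.4531 -0.3146  0.1636] [0.0163 0.0163] tool [ 0.052  -0.0033 -0.0793]
R [ 0.4978 -0.2983  0.0935] [0.0292 0.0292] tool [ 0.0045 -0.0025 -0.0092]
mid [ 0.4914 -0.3     0.1018] [0.0024 0.0024] tool [ 0.0111 -0.002  -0.0174]
[ 0.50115253 -0.29465624] [ 0.0002 -0.0001  0.0173]
19.149153525488295 19.116695064240204
```

Cell centre is within 0.3 mm and 0.1° of the tool. Going down 47 mm, then closing.

jog_arm:
  rows: "5 0 0 1.2 0 0 0;5 0 0 2.4 0 0 0;5 0 0 3.6 0 0 0;5 0 0 4.4 0 0 0;5 0 0 4.7 0 0 0;5 0 0 4.7 0 0 0"

```text
time: 10.57
eef_pos: [0.5005, -0.2947, 0.0364]
tcp_rot: [0.52, -3.098, 0.0]
force: [-0.8, -0.2, -0.2]
gripper_width: 0.05
finger_force: 0.0
```

jog_arm:
  rows: "1.5 0 0 0 0 0 0;1.5 0 0 0 0 0 0;1.5 0 0 0 0 0 0;1.5 0 0 0 0 0 0;1.5 0 0 0 0 0 0;1.5 0 0 0 0 0 0;1.5 0 0 0 0 0 0;1.5 0 0 0 0 0 0;1.5 0 0 0 0 0 0;1.5 0 0 0 0 0 0;1.5 0 0 0 0 0 0"

```text
time: 11.48
eef_pos: [0.5006, -0.2947, 0.0367]
tcp_rot: [-0.52, 3.098, -0.0]
force: [-0.3, 0.2, 3.4]
gripper_width: 0.0197
finger_force: 30.0
```

Gripped: width 19.7 mm, force 30 N. Lifting 14 cm.

jog_arm:
  rows: "1.5 0 0 -.5 0 0 0;1.5 0 0 -1.5 0 0 0;1.5 0 0 -3 0 0 0;1.5 0 0 -5 0 0 0;1.5 0 0 -7 0 0 0;1.5 0 0 -9 0 0 0;1.5 0 0 -11 0 0 0;1.5 0 0 -12.5 0 0 0;1.5 0 0 -13.5 0 0 0;1.5 0 0 -14 0 0 0;1.5 0 0 -14 0 0 0;1.5 0 0 -14 0 0 0"

```text
time: 12.48
eef_pos: [0.5, -0.2944, 0.1759]
tcp_rot: [0.52, -3.098, -0.001]
force: [1.0, -0.0, -0.8]
gripper_width: 0.0193
finger_force: 30.0
```

```bash
python3 - <<'E'
from h import *; from cell import manip,cams; import pickle
w=cams.capture("wrist"); s=cams.capture("scene"); save(w,"pics/w7.png"); save(s,"pics/s7.png"); o=manip.observe(); pickle.dump((w,s,o),open("c7.pkl","wb"))
w6=pickle.load(open("c6.pkl","rb"))[0]
print(o["eef_pos"],o["gripper_width"],o["finger_force"],o["force"].round(2))
# held cell is static in wrist view: bright box between fingers
for n in("w7",):
    g=cv2.cvtColor(cv2.imread(f"pics/{n}.png"),cv2.COLOR_BGR2GRAY); print(g[150:280:6,285:348:3])
p=o["eef_pos"]; Rm=R.from_rotvec(o["tcp_rot"]).as_matrix()
for z in(.0307,-.0333): print([proj(w,p+Rm@np.array([x,y,-z]),True).round(1) for x in(.019,-.019) for y in(-.01,.01)])
E
```

```text
[ 0.4997183  -0.29432221  0.17514078] 0.019693395491299927 29.970387518405914 [-0.43 -0.68 -0.17]
[[178 174 176 178 173 175 176 177 175 174 176 180 177 178 176 179 177 179
  179 180 178]
 [175 175 177 176 177 175 175 177 175 176 177 176 177 179 180 177 178 177
  178 178 178]
 [178 176 175 176 177 175 175 175 173 175 177 177 175 176 180 176 178 178
  177 179 177]
 [175 176 173 176 176 174 176 175 175 173 173 172 176 179 176 177 177 174
  176 176 175]
 [177 179 177 175 175 176 175 174 174 175 176 176 177 176 175 174 179 175
  177 174 175]
 [174 177 174 174 174 175 174 175 176 177 174 174 173 175 176 175 177 176
  174 175 177]
 [176 176 177 174 174 174 176 176 175 176 175 174 177 176 178 176 174 178
  178 177 176]
 [174 173 177 174 174 175 175 175 173 176 175 174 176 173 176 176 174 178
  176 176 178]
 [174 177 178 175 177 178 174 173 175 174 173 173 177 175 179 177 176 179
  178 178 177]
 [171 175 177 175 176 169 167 170 173 171 174 172 173 180 164 197 172 178
  178 177 177]
 [194 188 176 166 153 166 156 170 171 173 170 173 171 172 156 170 115 133
  142 162 138]
 [225 225 226 225 223 1
[... 442 characters left out ...]
4 186 211 211 212 212 208 209 210 210 210 208 171  26
   23  27  17]
 [ 19  28  27  30 191 186 210 211 212 212 208 211 211 209 208 206 152  29
   24  30  14]
 [ 25  24  26  20 164 184 211 210 209 211 210 210 209 210 208 201 147  23
   23  26  21]
 [ 25  25  25  20 183 187 212 210 210 211 209 210 211 210 208 203 131  20
   25  28  27]
 [ 30  27  29  25 147 191 205 204 207 206 209 205 207 207 204 199 131  25
   27  24  29]
 [ 65  73  74  71  66  73  72  73  70  65  75  72  71  76  71  73  73  69
   75  70  74]]
[array([296.9, 229.2]), array([336.2, 229.2]), array([298.5, 291.5]), array([334.2, 291.5])]
[array([301.8, 194.4]), array([330.2, 194.4]), array([302.5, 243.5]), array([329.3, 243.5])]
```

```bash
python3 - <<'E'
from h import *; import pickle
w,s,o=pickle.load(open("c6.pkl","rb")); Rm=R.from_rotvec(o["tcp_rot"]).as_matrix()
P=[.5010,-.2946]
for z in(.067,.003): print("w6 pred",z,[proj(w,np.array([*P,z])+Rm@np.array([x,y,0]),True).round(1) for x in(.019,-.019) for y in(-.01,.01)])
for n in("w6","w7"):
    g=cv2.imread(f"pics/{n}.png").astype(float).mean(2); 
    print(n,[(r,*(g[r,a:b].mean().round() for a,b in((300,302),(302,304),(306,312),(312,320),(326,329),(340,346)))) for r in range(172 if n=="w6" else 190,214 if n=="w6" else 238,2)])
E
```

```text
w6 pred 0.067 [array([299. , 203.2]), array([329.8, 203.2]), array([299.9, 255.5]), array([328.8, 255.5])]
w6 pred 0.003 [array([302.5, 180.4]), array([326.1, 180.5]), array([303. , 222.4]), array([325.6, 222.4])]
w6 [(172, np.float64(179.0), np.float64(178.0), np.float64(178.0), np.float64(178.0), np.float64(180.0), np.float64(180.0)), (174, np.float64(179.0), np.float64(178.0), np.float64(178.0), np.float64(178.0), np.float64(181.0), np.float64(180.0)), (176, np.float64(178.0), np.float64(179.0), np.float64(178.0), np.float64(178.0), np.float64(179.0), np.float64(180.0)), (178, np.float64(147.0), np.float64(140.0), np.float64(175.0), np.float64(174.0), np.float64(180.0), np.float64(180.0)), (180, np.float64(99.0), np.float64(96.0), np.float64(142.0), np.float64(143.0), np.float64(180.0), np.float64(179.0)), (182, np.float64(93.0), np.float64(98.0), np.float64(134.0), np.float64(136.0), np.float64(178.0), np.float64(178.0)), (184, np.float64(98.0), np.float64(140.0), np.float64(151.0), np.float64(149.0), np.float64(178.0), np.float64(180.0)), (186, np.float64(100.0), np.float64(154.
[... 3858 characters left out ...]
, np.float64(149.0), np.float64(171.0), np.float64(170.0), np.float64(150.0), np.float64(240.0)), (228, np.float64(153.0), np.float64(149.0), np.float64(171.0), np.float64(171.0), np.float64(149.0), np.float64(241.0)), (230, np.float64(180.0), np.float64(175.0), np.float64(191.0), np.float64(186.0), np.float64(168.0), np.float64(236.0)), (232, np.float64(238.0), np.float64(238.0), np.float64(241.0), np.float64(238.0), np.float64(233.0), np.float64(145.0)), (234, np.float64(241.0), np.float64(242.0), np.float64(244.0), np.float64(244.0), np.float64(243.0), np.float64(49.0)), (236, np.float64(216.0), np.float64(225.0), np.float64(225.0), np.float64(226.0), np.float64(229.0), np.float64(19.0))]
```

The cell is held about upright (tilt roughly 0.045 rad). I'll carry it over the sensor to above the beam's midpoint.

jog_arm:
  rows: "1.5 -1 1.4 0 0 0 -3;1.5 -3 4.2 0 0 0 -9;1.5 -5 7.1 0 0 0 -16;1.5 -7 10 0 0 0 -23;1.5 -9 12.8 0 0 0 -30;1.5 -11 15.7 0 0 0 -36;1.5 -13 18.5 0 0 0 -43;1.5 -15 21.4 0 0 0 -50;1.5 -17 24.3 0 0 0 -57;1.5 -19 27.1 0 0 0 -64;1.5 -20.8 29.7 0 0 0 -70;1.5 -21.8 31.2 0 0 0 -72"

```text
time: 13.58
eef_pos: [0.605, 0.0745, 0.175]
tcp_rot: [2.248, -2.193, -0.001]
force: [0.6, -0.7, -0.3]
gripper_width: 0.0193
finger_force: 30.0
```

jog_arm:
  rows: "1.5 0 0 0 0 0 0;1.5 0 0 0 0 0 0;1.5 0 0 0 0 0 0"

```text
time: 13.83
eef_pos: [0.604, 0.0709, 0.1755]
tcp_rot: [2.24, -2.2, -0.001]
force: [0.2, -0.6, -0.6]
gripper_width: 0.0196
finger_force: 30.0
```

```bash
python3 - <<'E'
from h import *; from cell import manip,cams
o=manip.observe(); Rm=R.from_rotvec(o["tcp_rot"]).as_matrix(); print(o["time"],o["eef_pos"],o["gripper_width"],o["finger_force"],np.degrees(np.arctan2(Rm[1,1],Rm[0,1])),Rm[2].round(4)); print(shift(np.array([.604,.072,.072]),o))
w=cams.capture("wrist"); save(w,"pics/w8.png")
g=cv2.imread("pics/w8.png").astype(float).mean(2); print([(r,int(g[r,306:312].mean())) for r in range(190,238,2)])
E
```

```text
13.8333 [0.60399132 0.07089101 0.17549375] 0.019593269879040465 29.970628023147583 -178.98555696843624 [ 7.0e-04  2.1e-03 -1.0e+00]
[-0.11858955 -0.02455058 10.34926072]
[(190, 248), (192, 186), (194, 179), (196, 162), (198, 145), (200, 124), (202, 134), (204, 130), (206, 128), (208, 129), (210, 128), (212, 127), (214, 128), (216, 129), (218, 127), (220, 128), (222, 130), (224, 128), (226, 129), (228, 128), (230, 150), (232, 224), (234, 231), (236, 202)]
```

Position is good: yaw 181° and the grip is unchanged. Lowering 10.3 cm.

jog_arm:
  rows: "1.5 0 0 1 0 0 0;1.5 0 0 2.5 0 0 0;1.5 0 0 4 0 0 0;1.5 0 0 5.5 0 0 0;1.5 0 0 7 0 0 0;1.5 0 0 8.3 0 0 0;1.5 0 0 9.3 0 0 0;1.5 0 0 10 0 0 0;1.5 0 0 10.3 0 0 0;1.5 0 0 10.3 0 0 0;1.5 0 0 10.3 0 0 0;1.5 0 0 10.3 0 0 0"

```text
time: 14.88
eef_pos: [0.6053, 0.0716, 0.0743]
tcp_rot: [-2.241, 2.2, -0.001]
force: [0.5, 0.2, -0.7]
gripper_width: 0.0201
finger_force: 30.0
```

```bash
python3 - <<'E'
from h import *; from cell import manip,cams
w=cams.capture("wrist"); s=cams.capture("scene"); t=cams.capture("top"); save(w,"pics/w9.png"); save(s,"pics/s9.png"); save(t,"pics/t9.png")
o=manip.observe(); print(o["time"],o["eef_pos"],o["gripper_width"],o["finger_force"],o["force"].round(2),o["qd"].round(3))
g=cv2.imread("pics/w9.png").astype(float).mean(2); print([(r,int(g[r,306:312].mean())) for r in range(186,240,2)])
a=cv2.imread("pics/scene0.png").astype(int)
b=cv2.imread("pics/s9.png").astype(int); d=np.abs(a-b).max(2)
for n,(u,v) in dict(short=(343,245),loupe=(290,225),dish=(231,200)).items(): print(n,d[v-12:v+12,u-12:u+12].mean().round(1))
E
```

```text
15.0333 [0.6050566  0.07162914 0.07419313] 0.019886219221333507 29.970573484897614 [-0.21  0.46 -0.67] [ 0.002  0.003 -0.002 -0.001 -0.001 -0.001]
[(186, 214), (188, 215), (190, 214), (192, 214), (194, 212), (196, 190), (198, 171), (200, 147), (202, 157), (204, 156), (206, 151), (208, 151), (210, 152), (212, 152), (214, 151), (216, 151), (218, 152), (220, 152), (222, 151), (224, 151), (226, 152), (228, 151), (230, 175), (232, 241), (234, 245), (236, 228), (238, 213)]
short 24.8
loupe 7.2
dish 42.9
```

jog_arm:
  rows: "1.5 0 0.1 0.2 0 0 0;1.5 0 0.1 0.2 0 0 0;1.5 0 0.1 0.2 0 0 0;1.5 0 0.1 0.2 0 0 0;1.5 0 0.1 0.2 0 0 0;1.5 0 0.1 0.2 0 0 0"

```text
time: 15.53
eef_pos: [0.6037, 0.0714, 0.0715]
tcp_rot: [-2.242, 2.201, -0.0]
force: [-0.5, -0.0, -0.1]
gripper_width: 0.0195
finger_force: 30.0
```

```bash
python3 - <<'E'
from h import *; from cell import manip
o=manip.observe(); print(o["eef_pos"],o["finger_force"],o["force"].round(2)); print(manip.job_done())
E
```

```text
[0.60367645 0.07143257 0.07145354] 29.970399141311646 [-0.55 -0.01 -0.14]
the job is handed in; nothing more can be done
None
```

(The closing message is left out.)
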